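# Put the clean cutlery away in the cutlery tray

## Robot

A 6-joint arm with a two-finger parallel gripper is mounted at the origin on a cart in front of the work surface, level with it; the furniture and walls round the work are solid. World frame = base frame: x ahead of the robot, y to its left, z up, the work surface at z = 0. Lengths are in mm, angles in rad, forces in N, time in s.
With the tool pointing down it reaches from about 275 to 1000 mm from the base axis. Payload 8.4 kg.
Tool frame: the origin (TCP) lies between the finger pads; the fingertips stand 22 mm ahead of it and the grasp point (between the pads) lies 3 mm ahead of it; z points along the fingers, y is the line along which they close (so a half turn about z gives the same grasp; the last joint's range is limited). The gripper opens to 85 mm and grips with 20 to 120 N. Pads are 22 mm wide; open, the fingers measure 114 mm over their backs; the gripper's body (76 mm by 85 mm) begins 54 mm behind the grasp point. The pads swing forward as they close: fully open they stand 13 mm farther back than shut.
Start: joints at [-1.121, 0.353, 1.633, -0, 1.155, -0.002], TCP at [272.865, -562.292, 253.281] pointing down, gripper open.
Joint ranges: [-2.63, 2.63], [-0.92, 2.1], [0.06, 2.66], [-1.3, 4.44], [0, 2.69], [-3.02, 3.02]. Speed limits (rad/s): [2.22, 2.22, 2.79, 3.14, 3.14, 3.14].

## Interface

Orientations are given as [roll, pitch, yaw] about the fixed x, y, z axes, in that order (R = Rz(yaw) Ry(pitch) Rx(roll)).
In Python, from rig import r, grab_frame gives the robot as it stands.
- The arm moves only by the shell command python3 -m inch 'ROWS' [FORCE]. ROWS is JSON, a list of rows, each a list of 7 numbers: the turn, a rotation vector about the tool's x, y, z as a fraction of full scale, then the shift along the tool's x, y, z as a fraction of full scale, then the closure, from 0 (fully open) to 1 (shut). In form: [[rx, ry, rz, dx, dy, dz, fingers], ...]. A call has 1 to 8 rows; each row shifts and turns the commanded pose from where the row before left it, along the tool's axes as they then stand; what a row does not reach is not made up. Full scale, the value 1, is 2.5 cm for a shift and pi rad for a turn. A row lasts 1/12 s, in which the tool goes at most 41.7 mm and 7.16 degrees, less where a joint would pass 70% of its speed; a pose out of reach is approached as far as the arm can. A call with a number of a shift or a turn outside -1 to 1 is refused whole. A call with a gripper value outside its range is refused whole. The fingers move at their own pace and stop on an object; FORCE is the grip in N (left out, the last holds). Time passes only in rows, so rows that do not move let the fingers close. It gives the time, the measured TCP pose, the force, the opening and the grip force at its end, in the units of the state.
- r.sense(): the state, without advancing time (a new reading comes with each control period).
- grab_frame(name): name is "scene" or "top"; returns a dict with "pixels" (480x640x3 uint8, red, green, blue), "z_map" (480x640 float32, mm along the optical axis (not along the pixel's ray), 0 where there is no reading), "vertical_fov" (degrees; the focal length in pixels is half the picture's height over the tangent of half this angle, whatever the lens; pixels are square), "cx", "cy" (the principal point, pixels), "cam_to_world" (4x4, takes a point from camera to world coordinates). Camera axes: x right, y down, z forward; pixel columns grow to the right and rows downward; lengths in mm; the calibration is good to about 2 mm. A picture is of the moment at which its call begins.
- r.sign_off(): hands the job in; it is judged then, once.
The state is a dict: "clock": time; "qpos": joint angles; "qvel": joint speeds; "joint_efforts": joint torques, N m; "eef_pos": TCP position; "tcp_rot": TCP orientation; "contact_force": force on the tool from outside, world axes, zero at the start; "wrist_torque": the same for the moment, N m; "opening": opening from 0.0 (shut) to 1.0 (fully open); "grasp_force": force on a finger pad.
Only numpy, scipy, OpenCV 4.12 (cv2) and the standard library are available. Lean on these libraries where they do the work, as an engineer would, in place of code of your own. Each camera call takes 0.05 s, during which the arm holds its last target. There are 200 camera calls.

## Task

Put the four pieces of clean cutlery that lie on the worktop (fork, knife, tablespoon and teaspoon) away in the cutlery tray, each in the bay that already holds one of its kind. Lay every piece lengthways and fully down in its bay, not propped on a wall, a divider or across two bays, leave the pieces that are already in the tray in their bays, and do not disturb the candle and the glasses.

Things in the scene. Friction and masses are not known exactly. Their poses are not given: they have to be found in the camera images.
- tray: wooden cutlery tray, 237 x 299 mm, fixed. Origin: centre of its underside; x along the bays, y across, z up. Four equal bays, 225 mm long, 68 wide, centres at y = -109.5, -36.5, 36.5, 109.5 mm; bay floor at z = 6 mm, dividers 5 mm thick, 41 high, outer walls 6 thick, 46 high. Each bay is for one kind and holds one piece of it; which bay has which kind differs from start to start
- fork: loose table fork, 185 mm long, with four steel tines (head 23 mm wide), on the worktop. Dark wooden handle 92 mm long, 15 wide, 11 thick. Origin: middle of its length, on its underside; x along it from handle to head (the handle spans x = -92.5 to -0.5 mm), z up. Under 0.1 kg, balances near x = -20 mm: pinch the handle there from above
- knife: loose table knife, 195 mm long, with a plain steel blade 18 mm wide, lying on its flat, on the worktop. Dark wooden handle 95 mm long, 15 wide, 11 thick. Origin: middle of its length, on its underside; x along it from handle to head (the handle spans x = -97.5 to -2.5 mm), z up. Under 0.1 kg, balances near x = -20 mm: pinch the handle there from above
- spoon: loose tablespoon, 180 mm long, with an egg-shaped steel bowl 58 mm long and 37 mm wide, on the worktop. Dark wooden handle 92 mm long, 15 wide, 11 thick. Origin: middle of its length, on its underside; x along it from handle to head (the handle spans x = -90 to 2 mm), z up. Under 0.1 kg, balances near x = -20 mm: pinch the handle there from above
- teaspoon: loose teaspoon, 135 mm long, with a small steel bowl 42 mm long and 27 mm wide, on the worktop. Dark wooden handle 75 mm long, 15 wide, 11 thick. Origin: middle of its length, on its underside; x along it from handle to head (the handle spans x = -67.5 to 7.5 mm), z up. Under 0.1 kg, balances near x = -20 mm: pinch the handle there from above
- tray_fork: a second fork, the same in every way, which lies loose in the tray, in the middle of one bay and along it, handle toward the robot: it marks the bay of that kind. Same origin and axes as the loose one
- tray_knife: a second knife, the same in every way, which lies loose in the tray, in the middle of one bay and along it, handle toward the robot: it marks the bay of that kind. Same origin and axes as the loose one
- tray_spoon: a second tablespoon, the same in every way, which lies loose in the tray, in the middle of one bay and along it, handle toward the robot: it marks the bay of that kind. Same origin and axes as the loose one
- tray_teaspoon: a second teaspoon, the same in every way, which lies loose in the tray, in the middle of one bay and along it, handle toward the robot: it marks the bay of that kind. Same origin and axes as the loose one
- candle: bystander: cream candle in a clear glass, 76 mm across and 90 mm high, standing upright beyond the cutlery. Origin: centre of its underside
- glasses: bystander: pair of reading glasses, 136 x 135 x 37 mm, lying open to the left of the cutlery. Origin: centre of its underside
- cook_mixer: obstacle, fixed: white cooking mixer, 336 mm deep, 289 wide, 353 high, standing on the worktop behind and between the cutlery and the tray. Origin: centre of its underside; its x points from its control panel to its back. Carry pieces past it on the robot's side, well in front of its nearest corner

How it is judged:
By the outcome, as a careful person would: the job done as asked, in the order asked, and still so for the second after the job is handed in, with the robot touching nothing.
It also fails if it takes over 112 s, if anything falls off the work surface, if the arm or the gripper's body presses on something with over 40 N, if the wrist force passes 120 N, or if a joint passes its speed limit or range.

## Working session

There is one attempt and no reset: what is moved stays moved. The work goes in short steps, Python scripts to look and compute and a shell command to move; the robot and the scene stay as the last step left them, time stands still between calls to the robot, and variables do not carry over. Pictures are saved under pics/ and viewed, at most 14 in all, crops included, and the job is handed in when it is done.

```bash
mkdir -p pics; ls; python3 - <<'E'
from rig import r, grab_frame
import cv2,numpy as np
for n in("scene","top"):
    f=grab_frame(n); cv2.imwrite(f"pics/{n}0.png",f["pixels"][:,:,::-1]); np.savez(f"{n}0.npz",**f)
    print(n,f["vertical_fov"],f["cx"],f["cy"],np.round(f["cam_to_world"],3).tolist())
print(r.sense())
E
```

```text
pics
scene 49.240987311345954 324.69740092649226 241.48156251886934 [[-0.732, -0.514, 0.448, -63.678], [-0.682, 0.549, -0.484, 801.684], [0.003, -0.659, -0.752, 1157.64], [0.0, 0.0, 0.0, 1.0]]
top 54.90695168748789 313.38724895690547 238.57178416016419 [[0.013, -0.993, 0.115, 479.277], [-1.0, -0.013, -0.001, 71.507], [0.002, -0.115, -0.993, 1156.526], [0.0, 0.0, 0.0, 1.0]]
{'clock': 0.1, 'qpos': array([-1.12139478e+00,  3.53601309e-01,  1.63406923e+00,  5.08641814e-06,
        1.15522411e+00, -2.42349234e-03]), 'qvel': array([-0.00071395, -0.0007812 , -0.00099619, -0.00162574, -0.00085964,
       -0.0018669 ]), 'joint_efforts': array([ 9.56224867e-04, -6.06359625e+01, -3.42816567e+01,  5.87864929e-05,
        3.87545937e-03,  8.33078093e-05]), 'eef_pos': array([ 272.68832267, -561.91510837,  252.61869166]), 'tcp_rot': array([-3.14029067e+00, -7.80617322e-06,  4.51822973e-01]), 'contact_force': array([ 0.46676819, -0.72353386, -0.03455009]), 'wrist_torque': array([-0.0513202 , -0.0304469 ,  0.01995497]), 'grasp_force': 0.0, 'opening': 0.9998602189558413}
```

View pics/top0.png

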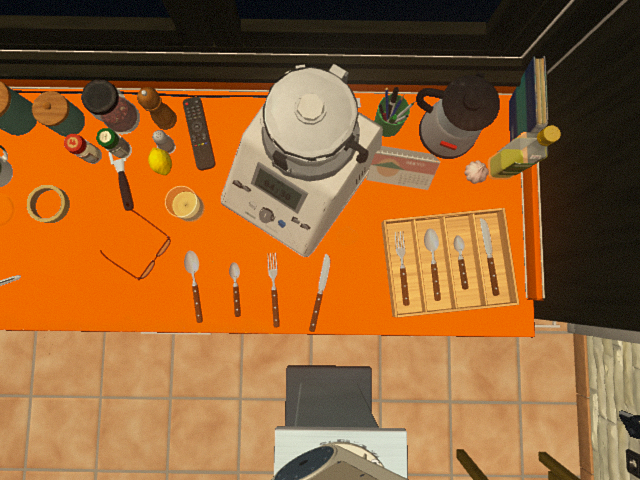

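View pics/scene0.png

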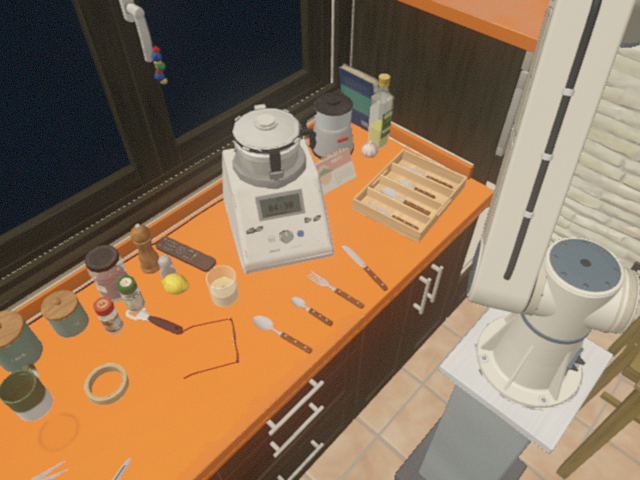

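```bash
python3 - <<'E'
import cv2
a=cv2.imread("pics/top0.png")
def crop(x0,y0,x1,y1,s,n):
    c=cv2.resize(a[y0:y1,x0:x1],None,fx=s,fy=s,interpolation=cv2.INTER_CUBIC)
    for x in range((x0+9)//10*10,x1,10): cv2.line(c,((x-x0)*s,0),((x-x0)*s,6 if x%50 else 16),(255,255,255),1)
    for y in range((y0+9)//10*10,y1,10): cv2.line(c,(0,(y-y0)*s),(6 if y%50 else 16,(y-y0)*s),(255,255,255),1)
    cv2.imwrite(n,c)
crop(170,240,340,340,4,"pics/c1.png"); crop(380,200,525,325,4,"pics/c2.png")
E
```

```text
(no output)
```

View pics/c1.png

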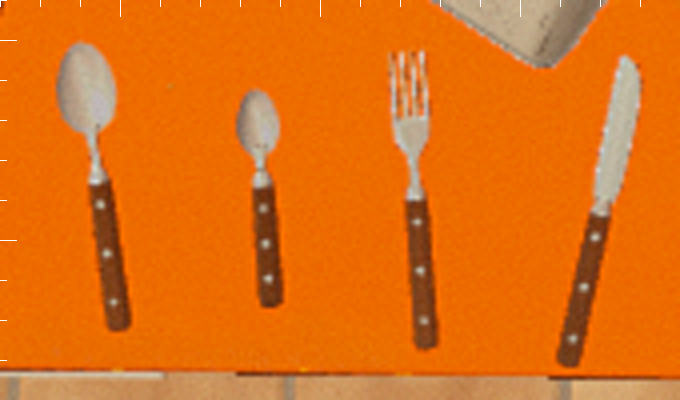

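View pics/c2.png

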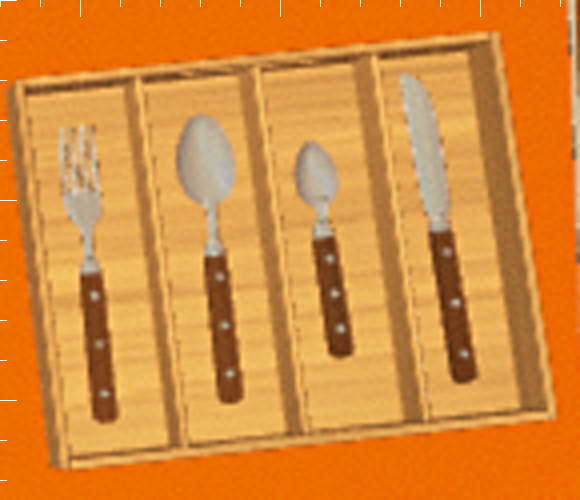

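```bash
cat > h.py <<'E'
import numpy as np
def cam(f):
    F=240/np.tan(np.radians(float(f["vertical_fov"]))/2); return F,float(f["cx"]),float(f["cy"]),f["cam_to_world"]
def world(f,u,v,z):
    F,cx,cy,T=cam(f); d=T[:3,:3]@[(u-cx)/F,(v-cy)/F,1]; o=T[:3,3]
    return o+d*(z-o[2])/d[2]
def pix(f,p):
    F,cx,cy,T=cam(f); q=T[:3,:3].T@(np.array(p)-T[:3,3]); return cx+F*q[0]/q[2],cy+F*q[1]/q[2]
E
python3 - <<'E'
from h import *
f=dict(np.load("top0.npz"))
L=dict(fork=(185,92),knife=(195,95),spoon=(180,92),teaspoon=(135,75))
def rep(n,a,b,c,x0,y0,z):
    P=[world(f,x0+(p[0]+.5)/4-.5,y0+(p[1]+.5)/4-.5,z) for p in(a,b,c)]
    d=P[1]-P[0]; d2=P[2]-P[0]; print(n,[np.round(p[:2],1).tolist() for p in P],"hl %.1f len %.1f yaw %.3f %.3f"%(np.hypot(*d[:2]),np.hypot(*d2[:2]),np.arctan2(d[1],d[0]),np.arctan2(d2[1],d2[0])))
for n,a,b,c in [("spoon",(119,331),(99,180),(82,41)),("teaspoon",(271,307),(262,186),(257,88)),("fork",(427,349),(415,198),(408,51)),("knife",(568,366),(603,213),(628,55))]: rep(n,a,b,c,170,240,8)
for n,a,b,c in [("fork",(105,423),(90,271),(79,125)),("spoon",(231,403),(214,253),(201,114)),("teaspoon",(342,357),(323,236),(311,141)),("knife",(464,383),(439,231),(407,73))]: rep("t_"+n,a,b,c,380,200,14)
C=[world(f,380+x/4-.4,200+y/4-.4,46)[:2] for x,y in((8,83),(497,33),(554,415),(53,468))]
print(np.round(C,1)); c=np.mean(C,0); print(c)
for i in range(4): e=C[(i+1)%4]-C[i]; print(np.hypot(*e),np.arctan2(e[1],e[0]))
z=f["z_map"]
# mixer nearest pts / candle
F,cx,cy,T=cam(f); v,u=np.mgrid[:480,:640]
P=np.stack([(u-cx)/F*z,(v-cy)/F*z,z],-1)@T[:3,:3].T+T[:3,3]
np.save("P.npy",P)
m=(P[...,2]>60)&(P[...,0]>250)&(abs(P[...,1]-50)<250)&(z>0)
i=np.argsort(np.where(m,P[...,0],1e9).ravel())[:5]; print(P.reshape(-1,3)[i])
for (x,y) in((320,278),(275,290),(236,290),(198,290)): print(P[y,x])
for (x,y) in((420,230),(450,215),(500,290)): print(P[y,x])
E
```

```text
spoon [[401.5, 347.5], [493.3, 363.7], [579.4, 378.0]] hl 93.3 len 180.5 yaw 0.174 0.170
teaspoon [[417.2, 254.9], [491.0, 262.8], [551.5, 267.9]] hl 74.2 len 135.0 yaw 0.107 0.097
fork [[393.1, 158.6], [484.8, 168.1], [575.9, 174.6]] hl 92.2 len 183.5 yaw 0.103 0.087
knife [[384.0, 72.2], [477.2, 51.9], [575.2, 37.4]] hl 95.4 len 194.4 yaw -0.215 -0.180
t_fork [[449.5, -157.8], [542.5, -149.5], [633.4, -143.4]] hl 93.3 len 184.5 yaw 0.090 0.078
t_spoon [[462.7, -235.2], [554.6, -226.3], [641.4, -219.7]] hl 92.4 len 179.4 yaw 0.097 0.087
t_teaspoon [[491.7, -304.0], [566.1, -294.1], [625.3, -288.0]] hl 75.1 len 134.6 yaw 0.133 0.120
t_knife [[476.8, -378.6], [570.1, -366.1], [669.0, -349.1]] hl 94.2 len 194.5 yaw 0.133 0.152
[[ 654.3  -94.4]
 [ 689.2 -392.9]
 [ 458.7 -419. ]
 [ 423.6 -120.2]]
[ 556.45213199 -256.62658739]
300.597854663803 -1.4544456449619807
232.0551955384653 -3.0288185449548086
300.8773021063342 1.6877298339094806
232.2317198987197 0.1115737237855818
[[568.51244587  92.75493597  61.49193447]
 [568.5385055   97.53430386  60.39092416]
 [570.80020996  92.76966662  62.64035966]
 [570.87328439  97.55795154  61.0060612 ]
 [570.88138727  95.17357277  61.28977049]]
[513.79519091  53.19862115   6.89189551]
[482.7205896  163.64841603  12.91770573]
[481.46206601 260.35656947   8.0001185 ]
[480.22123735 353.99751615   8.68921277]
[ 637.61422447 -197.10196832    4.62348683]
[ 479.27672355   71.50671864 1156.5256999 ]
[ 490.11566886 -393.34500858    5.2854878 ]
```

```bash
cat >> h.py <<'E'
TC=np.array([556.4,-256.8]); TY=0.114
def Rm(a): return np.array([[np.cos(a),-np.sin(a)],[np.sin(a),np.cos(a)]])
def t2w(x,y): return TC+Rm(TY)@[x,y]
def w2t(p): return Rm(TY).T@(np.array(p)[:2]-TC)
def rel(x,y,z,yaw,s=None):
    """total turn (rz units) then shift in the turned tool frame, units of 25 mm"""
    if s is None:
        from rig import r; s=r.sense()
    p=s["eef_pos"]; y0=s["tcp_rot"][2]; d=Rm(yaw).T@(np.array([x,y])-p[:2])
    t=(yaw-y0+np.pi)%(2*np.pi)-np.pi
    print("at",np.round(p,1),"yaw %.3f; rz %.4f  dx %.3f dy %.3f dz %.3f"%(y0,-t/np.pi,d[0]/25,-d[1]/25,-(z-p[2])/25))
E
python3 - <<'E'
from h import *
f=dict(np.load("top0.npz"))
for n,a,b in [("fork",(449.5,-157.8),(633.4,-143.4)),("spoon",(462.7,-235.2),(641.4,-219.7)),("tea",(491.7,-304),(625.3,-288)),("knife",(476.8,-378.6),(669,-349.1))]:
    m=(np.array(a)+b)/2; print(n,np.round(w2t(a),1),np.round(w2t(m),1),np.round(w2t(b),1))
rel(*t2w(-20,105),120,TY)
E
```

```text
fork [-94.9 110.5] [ -2.8 107.2] [ 89.4 103.9]
spoon [-90.6  32.1] [-1.  29.7] [88.7 27.2]
tea [-69.6 -39.5] [ -2.4 -39.2] [ 64.9 -38.8]
knife [ -92.9 -112. ] [   4.2 -108.2] [ 101.4 -104.5]
at [ 272.7 -561.9  252.6] yaw 0.452; rz 0.1075  dx 11.863 dy -15.034 dz 5.305
```

```bash
python3 -m inch '[[0,0,0.036,0.7,-0.9,0,0.3],[0,0,0.036,0.7,-0.9,0,0.62],[0,0,0.0355,0.7,-0.9,0,0.62],[0,0,0,0.7,-0.9,0,0.62],[0,0,0,0.7,-0.9,0,0.62],[0,0,0,0.7,-0.9,0.3,0.62],[0,0,0,0.7,-0.9,0.5,0.62],[0,0,0,0.7,-0.9,0.5,0.62]]' 30 && python3 -m inch '[[0,0,0,0.7,-0.9,0.5,0.62],[0,0,0,0.7,-0.9,0.5,0.62],[0,0,0,0.7,-0.9,0.5,0.62],[0,0,0,0.7,-0.9,0.5,0.62],[0,0,0,0.7,-0.9,0.4,0.62],[0,0,0,0.7,-0.9,0.3,0.62],[0,0,0,0.5,-0.5,0,0.62],[0,0,0,0,0,0,0.62]]'
python3 - <<'E'
from h import *
from rig import grab_frame
import cv2
rel(*t2w(-22,105),120,TY)
f=grab_frame("scene"); cv2.imwrite("pics/s1.png",cv2.resize(f["pixels"][60:300,300:580,::-1],None,fx=2.5,fy=2.5))
E
```

```text
clock: 0.77
eef_pos: [374.5, -358.7, 220.6]
tcp_rot: [3.141, -0.001, 0.114]
contact_force: [-0.0, -0.5, 0.3]
opening: 0.38
grasp_force: 0.0
clock: 1.43
eef_pos: [475.1, -197.4, 152.6]
tcp_rot: [-3.141, 0.0, 0.117]
contact_force: [0.3, 0.8, 1.0]
opening: 0.382
grasp_force: 0.0
at [ 475.1 -197.4  152.6] yaw 0.117; rz 0.0008  dx 2.079 dy -1.471 dz 1.304
```

View pics/s1.png

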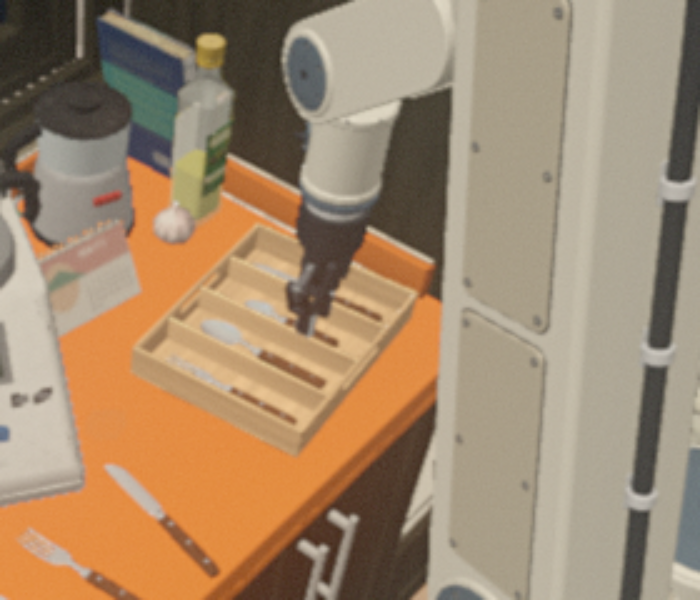

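```bash
python3 -m inch '[[0,0,0.0008,0.7,-0.5,0.6,0.62],[0,0,0,0.7,-0.5,0.6,0.62],[0,0,0,0.68,-0.55,0.6,0.62],[0,0,0,0,0,0.6,0.62],[0,0,0,0,0,0.6,0.62],[0,0,0,0,0,0.6,0.62],[0,0,0,0,0,0.4,0.62],[0,0,0,0,0,0,0.62]]'
python3 -m inch '[[0,0,0,0,0,0.4,0.62],[0,0,0,0,0,0.3,0.62],[0,0,0,0,0,0.1,0.62],[0,0,0,0,0,0,0.62]]'
python3 - <<'E'
from h import *
from rig import grab_frame
import cv2
rel(*t2w(-22,107),31,TY)
f=grab_frame("scene"); cv2.imwrite("pics/s2.png",cv2.resize(f["pixels"][110:250,340:480,::-1],None,fx=4,fy=4))
f=grab_frame("top"); cv2.imwrite("pics/t2.png",cv2.resize(f["pixels"][200:330,380:525,::-1],None,fx=4,fy=4))
E
```

```text
clock: 2.15
eef_pos: [519.6, -156.0, 51.5]
tcp_rot: [-3.14, 0.003, 0.111]
contact_force: [-1.2, -0.5, -0.5]
opening: 0.379
grasp_force: 0.0
clock: 2.48
eef_pos: [520.9, -155.6, 32.8]
tcp_rot: [-3.141, 0.001, 0.111]
contact_force: [-0.4, -0.0, -0.7]
opening: 0.38
grasp_force: 0.0
at [ 520.9 -155.6   32.8] yaw 0.111; rz -0.0008  dx 0.071 dy -0.097 dz 0.073
```

View pics/s2.png

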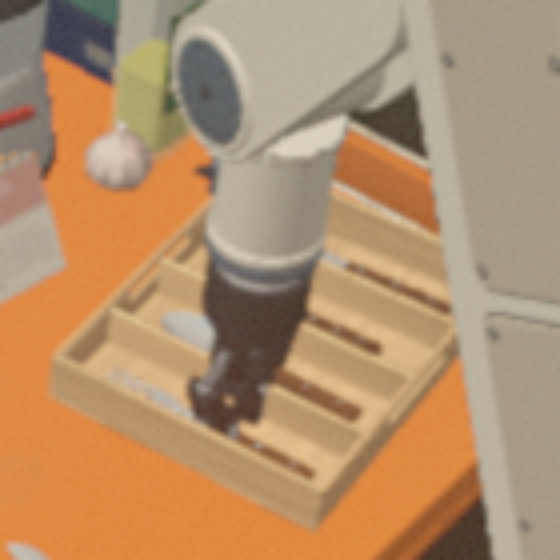

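```bash
python3 -m inch '[[0,0,0,0,0,0,0.95],[0,0,0,0,0,0,0.95],[0,0,0,0,0,0,0.95],[0,0,0,0,0,0,0.95],[0,0,0,0,0,-0.06,0.95],[0,0,0,0,0.16,0,0.95],[0,0,0,0,0.16,0,0.95],[0,0,0,0,0,0,0.95]]' 25; for i in 1 2 3; do :; done; python3 -m inch '[[0,0,0,0,0.08,0,0.95],[0,0,0,0,0,0,0.95]]';  python3 -m inch '[[0,0,0,0,0.08,0,0.95],[0,0,0,0,0,0,0.95]]'; python3 -c "
from h import *
from rig import r
print(w2t(r.sense()['eef_pos']))"
```

```text
clock: 3.25
eef_pos: [522.4, -164.3, 34.8]
tcp_rot: [3.141, -0.0, 0.111]
contact_force: [0.0, -0.2, 0.3]
opening: 0.165
grasp_force: 25.3
clock: 3.42
eef_pos: [522.3, -165.9, 34.7]
tcp_rot: [3.142, 0.0, 0.111]
contact_force: [-0.1, -0.4, -0.6]
opening: 0.164
grasp_force: 25.3
clock: 3.58
eef_pos: [522.3, -166.4, 34.7]
tcp_rot: [-3.14, 0.001, 0.111]
contact_force: [0.7, 9.0, 1.8]
opening: 0.162
grasp_force: 36.8
[-23.57990227  93.69122707]
```

```bash
python3 -m inch '[[0,0,0,0,-0.1,0.05,0.76],[0,0,0,0,0,0,0.76],[0,0,0,0,0,-0.5,0.76],[0,0,0,0,0,-0.5,0.76],[0,0,0,0,-0.5,0,1],[0,0,0,0,-0.5,0,1],[0,0,0,0,0,0,1],[0,0,0,0,0,0,1]]' && python3 -m inch '[[0,0,0,0,0,0,1],[0,0,0,0,0,0.5,1],[0,0,0,0,0,0.5,1],[0,0,0,0,0,0.04,1],[0,0,0,0,0.3,0,1],[0,0,0,0,0.3,0,1],[0,0,0,0,0,0,1]]';  python3 -c "
from h import *
from rig import r
print(w2t(r.sense()['eef_pos']))"
```

```text
clock: 4.25
eef_pos: [519.2, -139.2, 58.4]
tcp_rot: [-3.142, 0.0, 0.113]
contact_force: [-0.3, -0.5, -0.4]
opening: 0.003
grasp_force: 0.0
clock: 4.83
eef_pos: [521.9, -156.6, 32.8]
tcp_rot: [3.141, -0.001, 0.111]
contact_force: [0.3, -0.1, -0.5]
opening: -0.002
grasp_force: 0.0
[-22.87296016 103.43005953]
```

```bash
python3 -m inch '[[0,0,0,0,0.08,0,1],[0,0,0,0,0,0,1]]' | grep -E "pos|contact";  python3 -m inch '[[0,0,0,0,0.08,0,1],[0,0,0,0,0,0,1]]'| grep -E "pos|contact"; python3 -m inch '[[0,0,0,0,0.06,0,1],[0,0,0,0,0,0,1]]'| grep -E "pos|contact"
python3 - <<'E'
from h import *
from rig import grab_frame,r
import cv2
print(w2t(r.sense()["eef_pos"]))
f=grab_frame("top"); cv2.imwrite("pics/t3.png",cv2.resize(f["pixels"][200:330,380:525,::-1],None,fx=4,fy=4))
E
```

```text
eef_pos: [521.7, -157.7, 32.9]
contact_force: [0.2, -0.6, -0.2]
eef_pos: [521.8, -159.3, 32.8]
contact_force: [0.3, -0.1, 0.0]
eef_pos: [521.9, -160.6, 32.6]
contact_force: [0.0, -0.6, -0.3]
[-23.37191714  99.48187911]
```

View pics/t3.png

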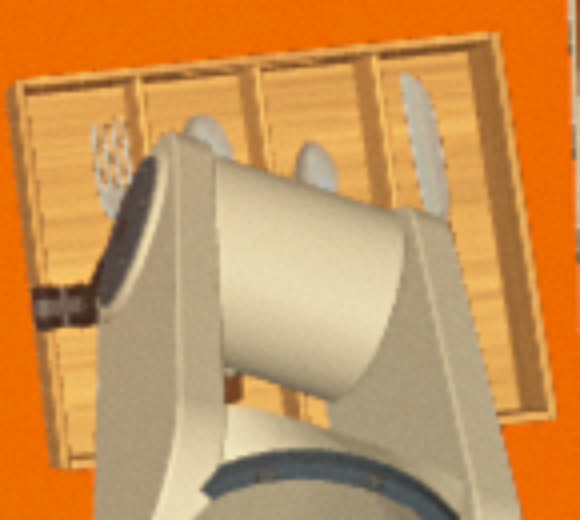

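```bash
for k in 1; do python3 -m inch '[[0,0,0,0,0.08,0,1],[0,0,0,0,0,0,1]]' | grep -E "pos|contact";  python3 -m inch '[[0,0,0,0,0.08,0,1],[0,0,0,0,0,0,1]]'| grep -E "pos|contact"; done
python3 -m inch '[[0,0,0,0,-0.2,0,1],[0,0,0,0,0,-1,1],[0,0,0,0,0,-1,0.8],[0,0,0,0,0,-1,0.62],[0,0,0,0,0,0,0.62]]'
python3 - <<'E'
from h import *
rel(*t2w(-21,29.5),33,TY)
E
```

```text
eef_pos: [522.1, -162.6, 32.6]
contact_force: [-1.1, 0.1, 1.4]
eef_pos: [522.0, -163.7, 32.5]
contact_force: [-0.3, 7.6, 3.0]
clock: 6.13
eef_pos: [524.2, -160.3, 111.7]
tcp_rot: [3.139, -0.006, 0.112]
contact_force: [0.8, -0.3, 1.3]
opening: 0.38
grasp_force: 0.0
at [ 524.2 -160.3  111.7] yaw 0.112; rz -0.0007  dx 0.001 dy 2.802 dz 3.146
```

```bash
python3 -m inch '[[0,0,0,0,0.6,0,1],[0,0,0,0,0.6,0,1],[0,0,0,0,0.66,0,1],[0,0,0,0,0,0.5,1],[0,0,0,0,0,0.6,1],[0,0,0,0,0,0.6,1],[0,0,0,0,0,0,1]]'|grep -E "pos|contact"; python3 -c "
from h import *
rel(*t2w(-21,53),33,TY)"
```

```text
eef_pos: [524.2, -205.4, 60.9]
contact_force: [-1.8, 0.7, -0.5]
at [ 524.2 -205.4   60.9] yaw 0.111; rz -0.0011  dx 0.206 dy 0.068 dz 1.117
```

```bash
 python3 -m inch '[[0,0,0,0,0,0.4,1],[0,0,0,0,0,0.4,1],[0,0,0,0,0,0,1]]'|grep -E "pos|contact"; python3 -m inch '[[0,0,0,0,0,0.4,1],[0,0,0,0,0,0.3,1],[0,0,0,0,0,0,1]]'|grep -E "pos|contact"; python3 -c "
from h import *
rel(*t2w(-21,53),33,TY)"
```

```text
eef_pos: [526.2, -205.7, 43.1]
contact_force: [-0.1, -1.9, -1.3]
eef_pos: [527.3, -205.9, 28.1]
contact_force: [-1.7, -0.0, 10.0]
at [ 527.3 -205.9   28.1] yaw 0.112; rz -0.0007  dx 0.086 dy 0.034 dz -0.198
```

```bash
python3 -m inch '[[0,0,0,0,0,-0.15,1],[0,0,0,0,0.2,0,1],[0,0,0,0,0.2,0,1],[0,0,0,0,0,0,1]]'|grep -E "pos|contact"; python3 -m inch '[[0,0,0,0,0.1,0,1],[0,0,0,0,0.1,0,1],[0,0,0,0,0,0,1]]'|grep -E "pos|contact"; python3 -m inch '[[0,0,0,0,0.1,0,1],[0,0,0,0,0.1,0,1],[0,0,0,0,0,0,1]]'|grep -E "pos|contact"; python3 -c "
from h import *
rel(*t2w(-21,34),33,TY)"
```

```text
eef_pos: [528.2, -216.3, 31.3]
contact_force: [-1.1, 0.3, 0.9]
eef_pos: [528.5, -221.0, 31.2]
contact_force: [-0.2, 0.3, 1.5]
eef_pos: [529.1, -226.1, 31.2]
contact_force: [0.4, 0.3, 0.8]
at [ 529.1 -226.1   31.2] yaw 0.112; rz -0.0008  dx 0.104 dy -0.015 dz -0.072
```

```bash
python3 -m inch '[[0,0,0,0,-0.1,0,1],[0,0,0,0,0,-0.9,1],[0,0,0,0,0,-0.9,1],[0,0,0,0,0,-0.9,1],[0,0,0,0,0.8,0,0.62],[0,0,0,0,0.8,0,0.62],[0,0,0,0,0.8,0,0.62],[0,0,0,0,0.65,0,0.62]]'|grep -E "pos|contact";python3 -m inch '[[0,0,0,0,0,0,0.62]]'; 
python3 - <<'E'
from h import *
from rig import grab_frame,r
import cv2
rel(*t2w(-24,-39.2),33,TY)
f=grab_frame("top"); cv2.imwrite("pics/t4.png",cv2.resize(f["pixels"][200:330,380:525,::-1],None,fx=4,fy=4,interpolation=cv2.INTER_CUBIC))
E
```

```text
eef_pos: [537.5, -300.0, 99.1]
contact_force: [0.3, -0.6, -0.7]
clock: 8.8
eef_pos: [537.9, -301.6, 98.9]
tcp_rot: [3.14, -0.001, 0.11]
contact_force: [0.3, 0.2, 0.5]
opening: 0.382
grasp_force: 0.0
at [ 537.9 -301.6   98.9] yaw 0.110; rz -0.0012  dx -0.021 dy -0.128 dz 2.638
```

View pics/t4.png

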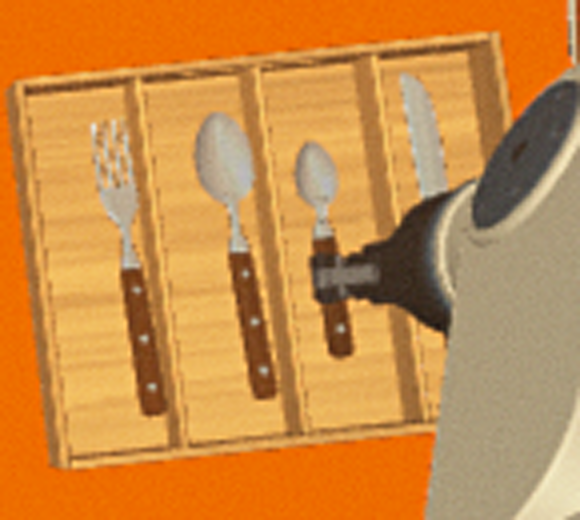

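```bash
python3 -m inch '[[0,0,0,0,-0.13,0.5,0.62],[0,0,0,0,0,0.6,0.62],[0,0,0,0,0,0.6,0.62],[0,0,0,0,0,0.5,0.62],[0,0,0,0,0,0.2,0.62],[0,0,0,0,0,0,0.62]]'; python3 -c "
from h import *
rel(*t2w(-24,-39.2),33,TY)"
```

```text
clock: 9.35
eef_pos: [536.1, -294.6, 37.0]
tcp_rot: [-3.14, 0.002, 0.112]
contact_force: [-0.3, 0.3, 0.3]
opening: 0.379
grasp_force: 0.0
at [ 536.1 -294.6   37. ] yaw 0.112; rz -0.0006  dx 0.019 dy 0.158 dz 0.161
```

```bash
python3 -m inch '[[0,0,0,0,0.12,0.12,0.62],[0,0,0,0,0,0,0.95],[0,0,0,0,0,0,0.95],[0,0,0,0,0,0,0.95],[0,0,0,0,0,0,0.95],[0,0,0,0,0.16,-0.04,0.95],[0,0,0,0,0.16,0,0.95],[0,0,0,0,0,0,0.95]]' 25; python3 -m inch '[[0,0,0,0,0.08,0,0.95],[0,0,0,0,0,0,0.95]]'|grep -E "pos|contact";  python3 -m inch '[[0,0,0,0,0.06,0,0.95],[0,0,0,0,0,0,0.95]]'|grep -E "pos|contact"; python3 -c "
from h import *
rel(*t2w(-24,-52),33,TY)"
```

```text
clock: 10.02
eef_pos: [538.6, -307.6, 37.1]
tcp_rot: [3.141, -0.001, 0.111]
contact_force: [0.5, -0.0, 0.3]
opening: 0.159
grasp_force: 25.8
eef_pos: [538.4, -309.0, 36.8]
contact_force: [-0.2, 0.0, -0.7]
eef_pos: [538.6, -310.3, 36.8]
contact_force: [0.2, -0.5, 0.1]
at [ 538.6 -310.3   36.8] yaw 0.112; rz -0.0008  dx -0.008 dy 0.037 dz 0.150
```

```bash
python3 -m inch '[[0,0,0,0,-0.08,0.05,0.76],[0,0,0,0,0,0,0.74],[0,0,0,0,0,-0.5,0.76],[0,0,0,0,0,-0.5,0.76],[0,0,0,0,-0.5,0,1],[0,0,0,0,-0.5,0,1],[0,0,0,0,0,0,1],[0,0,0,0,0,0,1]]' |grep -E "pos|contact"&& python3 -m inch '[[0,0,0,0,0,0.4,1],[0,0,0,0,0,0.4,1],[0,0,0,0,0,0.25,1],[0,0,0,0,0,0,1],[0,0,0,0,0.2,0,1],[0,0,0,0,0.2,0,1],[0,0,0,0,0,0,1]]'|grep -E "pos|contact";  python3 -c "
from h import *
rel(*t2w(-24,-40),33,TY)"
```

```text
eef_pos: [535.2, -282.0, 60.5]
contact_force: [-0.5, -0.3, -0.4]
eef_pos: [537.2, -294.6, 34.5]
contact_force: [0.9, -0.2, -1.0]
at [ 537.2 -294.6   34.5] yaw 0.111; rz -0.0009  dx -0.026 dy 0.187 dz 0.062
```

Push on, then raise and go to the knife for its pinch.

```bash
python3 -m inch '[[0,0,0,0,0.1,0,1],[0,0,0,0,0.1,0,1],[0,0,0,0,0,0,1]]'|grep -E "pos|contact"; python3 -m inch '[[0,0,0,0,-0.1,0,1],[0,0,0,0,0,-0.9,1],[0,0,0,0,0,-0.9,1],[0,0,0,0,0,-0.9,1],[0,0,0,0,0.7,0,0.62],[0,0,0,0,0.7,0,0.62],[0,0,0,0,0.7,0,0.62],[0,0,0,0,0.7,0,0.62]]'|grep -E "pos|contact";python3 -m inch '[[0,0,0,0,0,0,0.62],[0,0,0,0,0,0,0.62]]'; 
python3 - <<'E'
from h import *
rel(*t2w(-18,-109.3),33,TY)
E
```

```text
eef_pos: [537.4, -298.7, 34.6]
contact_force: [-0.3, 0.2, 0.8]
eef_pos: [544.4, -366.7, 100.9]
contact_force: [-0.1, 1.0, -1.0]
clock: 12.68
eef_pos: [544.0, -366.3, 100.4]
tcp_rot: [-3.141, 0.001, 0.11]
contact_force: [0.1, -0.2, -0.5]
opening: 0.378
grasp_force: 0.0
at [ 544.  -366.3  100.4] yaw 0.110; rz -0.0013  dx 0.270 dy 0.076 dz 2.697
```

```bash
python3 -m inch '[[0,0,-0.0013,0.27,0.08,0.5,0.62],[0,0,0,0,0,0.6,0.62],[0,0,0,0,0,0.6,0.62],[0,0,0,0,0,0.5,0.62],[0,0,0,0,0,0.25,0.62],[0,0,0,0,0,0,0.62]]'|grep -E "pos|contact"; python3 -m inch '[[0,0,0,0,0,0.15,0.62],[0,0,0,0,0,0,0.95],[0,0,0,0,0,0,0.95],[0,0,0,0,0,0,0.95],[0,0,0,0,0,0,0.95],[0,0,0,0,0.16,-0.04,0.95],[0,0,0,0,0.16,0,0.95],[0,0,0,0,0,0,0.95]]' 25;  python3 -m inch '[[0,0,0,0,0.08,0,0.95],[0,0,0,0,0,0,0.95]]'|grep -E "pos|contact"; python3 -c "
from h import *
rel(*t2w(-18,-123),33,TY)"
```

```text
eef_pos: [551.4, -366.2, 38.6]
contact_force: [0.4, -2.9, -2.0]
clock: 13.85
eef_pos: [553.0, -375.4, 38.2]
tcp_rot: [3.141, -0.001, 0.115]
contact_force: [0.4, 0.1, -0.1]
opening: 0.163
grasp_force: 25.5
eef_pos: [552.8, -376.8, 37.8]
contact_force: [0.3, -0.2, -0.7]
at [ 552.8 -376.8   37.8] yaw 0.115; rz 0.0004  dx -0.031 dy 0.166 dz 0.192
```

```bash
python3 -m inch '[[0,0,0,0,0.09,0,0.95],[0,0,0,0,0.07,0,0.95],[0,0,0,0,0,0,0.95]]'|grep -E "pos|contact"; python3 -m inch '[[0,0,0,0,-0.08,0.05,0.76],[0,0,0,0,0,0,0.74],[0,0,0,0,0,-0.5,0.76],[0,0,0,0,0,-0.5,0.76],[0,0,0,0,-0.5,0,1],[0,0,0,0,-0.5,0,1],[0,0,0,0,0,0,1],[0,0,0,0,0,0,1]]' |grep -E "pos|contact"&& python3 -m inch '[[0,0,0,0,0,0.4,1],[0,0,0,0,0,0.4,1],[0,0,0,0,0,0.25,1],[0,0,0,0,0,0,1],[0,0,0,0,0.2,0,1],[0,0,0,0,0.2,0,1],[0,0,0,0,0,0,1]]'|grep -E "pos|contact";  python3 -c "
from h import *
rel(*t2w(-18,-113),33,TY)"
```

```text
eef_pos: [553.4, -380.8, 37.8]
contact_force: [0.1, 0.8, -0.5]
eef_pos: [549.8, -352.1, 61.5]
contact_force: [0.5, -0.4, 0.2]
eef_pos: [551.8, -364.9, 35.6]
contact_force: [-0.7, 1.1, 0.2]
at [ 551.8 -364.9   35.6] yaw 0.115; rz 0.0004  dx -0.047 dy 0.243 dz 0.104
```

```bash
python3 -m inch '[[0,0,0,0,0.12,0,1],[0,0,0,0,0.1,0,1],[0,0,0,0,0,0,1]]'|grep -E "pos|contact"; python3 -m inch '[[0,0,0,0,-0.1,0,1],[0,0,0,0,0,-1,1],[0,0,0,0,0,-1,1],[0,0,0,0,0,-1,0.8],[0,0,0,-0.4,-0.5,-0.7,0.55],[0,0,0,-0.4,-0.5,0,0.55],[0,0,0,-0.5,-0.9,0,0.55],[0,0,0,-0.5,-0.9,0,0.55]]'|grep -E "pos|contact";python3 - <<'E'
from h import *
rel(459.9,58.4,110,-0.19)
E
```

```text
eef_pos: [552.2, -369.6, 35.6]
contact_force: [-0.5, 0.8, 0.2]
eef_pos: [498.5, -301.6, 128.4]
contact_force: [0.2, 0.5, -0.1]
at [ 498.5 -301.6  128.4] yaw 0.115; rz 0.0971  dx -4.235 dy -13.849 dz 0.735
```

```bash
python3 -m inch '[[0,0,0.0324,0,0,0,0.55],[0,0,0.0324,0,0,0,0.55],[0,0,0.0323,0,0,0,0.55],[0,0,0,-0.32,-1,0,0.55],[0,0,0,-0.32,-1,0,0.55],[0,0,0,-0.32,-1,0,0.55],[0,0,0,-0.32,-1,0,0.55],[0,0,0,-0.32,-1,0,0.55]]'|grep -E "pos|contact"; python3 -m inch '[[0,0,0,-0.32,-1,0,0.55],[0,0,0,-0.32,-1,0,0.55],[0,0,0,-0.32,-1,0,0.55],[0,0,0,-0.32,-1,0,0.55],[0,0,0,-0.32,-1,0.2,0.55],[0,0,0,-0.32,-1,0.2,0.55],[0,0,0,-0.32,-0.9,0.2,0.55],[0,0,0,-0.32,-0.9,0.2,0.55]]'|grep -E "pos|contact"; python3 -m inch '[[0,0,0,0,0,0,0.55]]'|grep -E "pos|contact"; python3 - <<'E'
from h import *
from rig import grab_frame
import cv2
rel(459.9,58.4,24,-0.19)
f=grab_frame("top"); np.savez("top5.npz",**f); cv2.imwrite("pics/t5.png",cv2.resize(f["pixels"][200:340,160:530,::-1],None,fx=2,fy=2,interpolation=cv2.INTER_CUBIC))
E
```

```text
eef_pos: [482.7, -170.5, 127.9]
contact_force: [-0.3, 1.3, 0.6]
eef_pos: [456.5, 33.1, 107.8]
contact_force: [0.2, 0.2, -0.6]
eef_pos: [455.6, 34.7, 107.2]
contact_force: [-0.3, -0.5, 0.1]
at [455.6  34.7 107.2] yaw -0.187; rz 0.0008  dx -0.009 dy -0.965 dz 3.328
```

View pics/t5.png

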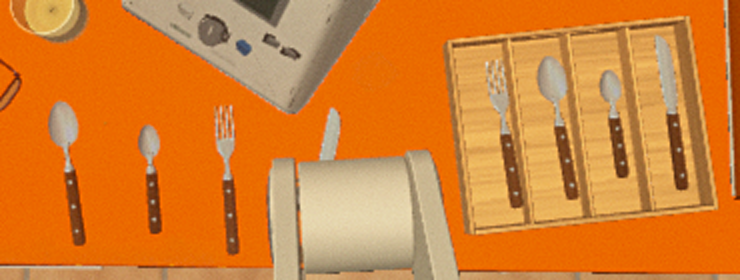

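```bash
python3 -m inch '[[0,0,0,0,-0.5,0.5,0.55],[0,0,0,0,-0.47,0.6,0.55],[0,0,0,0,0,0.7,0.55],[0,0,0,0,0,0.6,0.55],[0,0,0,0,0,0.4,0.55],[0,0,0,0,0,0.3,0.55],[0,0,0,0,0,0,0.55],[0,0,0,0,0,0,0.55]]'|grep -E "pos|contact"; python3 - <<'E'
from h import *
rel(459.9,58.4,24,-0.19)
import cv2
for fn in("top0.npz","top5.npz"):
    f=dict(np.load(fn)); a=f["pixels"].astype(int)
    m=((a[...,0]<140)&(a[...,0]>a[...,2]+30)&(a[...,1]<80)).astype(np.uint8); m[:, :385]=0; m[:225]=0; m[315:]=0; m[:,515:]=0
    n,l,st,c=cv2.connectedComponentsWithStats(m)
    for i in range(1,n):
        if st[i,4]<80: continue
        v,u=np.where(l==i); P=np.array([w2t(world(f,p,q,15)) for p,q in zip(u,v)]); 
        k=np.polyfit(P[:,0],P[:,1],1); print(fn,st[i,4],np.round([P[:,0].min(),P[:,0].max(),*P.mean(0)],1),"slope %.3f"%k[0])
E
```

```text
eef_pos: [461.6, 55.2, 30.4]
contact_force: [-1.2, -0.1, 0.5]
at [461.6  55.2  30.4] yaw -0.190; rz 0.0000  dx -0.092 dy -0.112 dz 0.254
top0.npz 143 [-68.    4.  -33.6 -38.1] slope 0.020
top0.npz 197 [ -92.1    0.2  -47.3 -110.9] slope 0.024
top0.npz 165 [-89.6  -0.8 -44.8  31.9] slope -0.016
top0.npz 165 [-92.1  -5.1 -50.1 109.7] slope -0.018
top5.npz 195 [ -91.2    1.   -46.5 -124.5] slope -0.009
top5.npz 145 [-69.    2.5 -34.4 -53.3] slope 0.011
top5.npz 169 [-89.2  -2.1 -46.1  13.3] slope 0.051
top5.npz 183 [-92.4  -3.4 -50.5  81.1] slope 0.045
```

```bash
python3 -m inch '[[0,0,0,-0.09,-0.11,0.24,0.55],[0,0,0,0,0,0,0.7],[0,0,0,0,0,0,0.95],[0,0,0,0,0,0,0.95],[0,0,0,0,0,0,0.95],[0,0,0,0,0,0,0.95],[0,0,0,0,0,0,0.95]]' 40; python3 -m inch '[[0,0,0,0,0,-0.3,0.95],[0,0,0,-0.3,0,-1,0.95],[0,0,0,-0.5,0,-1,0.95],[0,0,0,-0.5,0,-1,0.95],[0,0,0,-0.5,0,-0.7,0.95],[0,0,0,0,0,0,0.95]]'; python3 - <<'E'
from h import *
rel(*t2w(-20,-98.5),120,TY)
E
```

```text
clock: 19.15
eef_pos: [459.9, 58.7, 24.6]
tcp_rot: [-3.141, -0.0, -0.189]
contact_force: [-1.4, 0.6, 6.5]
opening: 0.156
grasp_force: 41.3
clock: 19.65
eef_pos: [415.2, 67.4, 127.1]
tcp_rot: [-3.14, -0.003, -0.189]
contact_force: [0.1, 0.1, -0.8]
opening: 0.16
grasp_force: 40.5
at [415.2  67.4 127.1] yaw -0.189; rz -0.0965  dx 3.336 dy 17.467 dz 0.286
```

```bash
python3 -m inch '[[0,0,-0.0322,-0.2,0.5,-0.2,0.95],[0,0,-0.0322,-0.2,0.7,0,0.95],[0,0,-0.0321,-0.2,0.8,0,0.95],[0,0,0,0,1,0,0.95],[0,0,0,0,1,0,0.95],[0,0,0,0,1,0,0.95],[0,0,0,0,1,0,0.95],[0,0,0,0,1,0,0.95]]' |grep -E "pos|contact|grasp"; python3 -m inch '[[0,0,0,0,1,0,0.95],[0,0,0,0,1,0,0.95],[0,0,0,0,1,0,0.95],[0,0,0,0.4,1,0,0.95],[0,0,0,0.5,1,0,0.95],[0,0,0,0.5,1,0,0.95],[0,0,0,0.5,1,0,0.95],[0,0,0,0.5,1,0,0.95]]' |grep -E "pos|contact|grasp"; python3 -m inch '[[0,0,0,0.5,0.8,0,0.95],[0,0,0,0.5,0.5,0,0.95],[0,0,0,0,0,0,0.95],[0,0,0,0,0,0,0.95]]' |grep -E "pos|contact|grasp";python3 - <<'E'
from h import *
rel(*t2w(-20,-98.5),42,TY)
E
```

```text
eef_pos: [411.5, -106.9, 128.8]
contact_force: [0.7, 0.1, -0.8]
grasp_force: 40.5
eef_pos: [494.2, -299.0, 128.4]
contact_force: [0.7, 0.4, -1.3]
grasp_force: 40.5
eef_pos: [522.3, -327.3, 128.1]
contact_force: [0.2, 0.0, -2.3]
grasp_force: 40.5
at [ 522.3 -327.3  128.1] yaw 0.113; rz -0.0002  dx 0.878 dy 1.294 dz 3.446
```

```bash
python3 -m inch '[[0,0,0,0.44,0.65,0,0.95],[0,0,0,0.44,0.64,0,0.95],[0,0,0,0,0,0.3,0.95],[0,0,0,0,0,0.6,0.95],[0,0,0,0,0,0.7,0.95],[0,0,0,0,0,0.7,0.95],[0,0,0,0,0,0.4,0.95],[0,0,0,0,0,0,0.95]]' |grep -E "pos|contact|grasp"; python3 - <<'E'
from h import *
rel(*t2w(-20,-98.5),42,TY)
E
```

```text
eef_pos: [545.4, -354.6, 58.9]
contact_force: [-0.6, 1.0, -2.1]
grasp_force: 40.5
at [ 545.4 -354.6   58.9] yaw 0.114; rz 0.0000  dx 0.080 dy 0.105 dz 0.677
```

```bash
python3 -m inch '[[0,0,0,0.06,0.1,0.3,0.95],[0,0,0,0,0,0.2,0.95],[0,0,0,0,0,0,0.95]]' |grep -E "pos|contact|grasp"; python3 -m inch '[[0,0,0,0,0,0.1,0.95],[0,0,0,0,0,0,0.95]]' |grep -E "pos|contact|grasp"; python3 -m inch '[[0,0,0,0,0,0.1,0.95],[0,0,0,0,0,0,0.95]]' |grep -E "pos|contact|grasp"; python3 - <<'E'
from h import *
rel(*t2w(-20,-98.5),31,TY)
E
```

```text
eef_pos: [549.4, -358.6, 48.9]
contact_force: [-0.0, 0.5, -0.8]
grasp_force: 40.5
eef_pos: [549.5, -358.7, 46.9]
contact_force: [0.1, 0.7, -1.2]
grasp_force: 40.5
eef_pos: [549.5, -358.6, 44.3]
contact_force: [0.3, 0.5, -0.3]
grasp_force: 40.5
at [ 549.5 -358.6   44.3] yaw 0.114; rz -0.0001  dx -0.061 dy -0.075 dz 0.531
```

```bash
python3 -m inch '[[0,0,0,0,-0.06,0.12,0.95],[0,0,0,0,0,0,0.95]]' |grep -E "pos|contact|grasp"; python3 -m inch '[[0,0,0,0,0,0.1,0.95],[0,0,0,0,0,0,0.95]]' |grep -E "pos|contact|grasp"; python3 -m inch '[[0,0,0,0,0,0.1,0.95],[0,0,0,0,0,0,0.95]]' |grep -E "pos|contact|grasp"; python3 -m inch '[[0,0,0,0,0,0.1,0.95],[0,0,0,0,0,0,0.95]]' |grep -E "pos|contact|grasp"
```

```text
eef_pos: [549.5, -357.3, 41.2]
contact_force: [0.8, -0.8, -1.3]
grasp_force: 41.1
eef_pos: [549.4, -357.3, 38.6]
contact_force: [0.8, -1.1, -2.0]
grasp_force: 41.6
eef_pos: [549.4, -357.3, 36.0]
contact_force: [1.6, -1.1, -2.4]
grasp_force: 41.9
eef_pos: [549.4, -357.3, 33.5]
contact_force: [1.4, -2.3, -4.3]
grasp_force: 42.3
```

```bash
python3 -m inch '[[0,0,0,0,0,0.08,0.95],[0,0,0,0,0.06,0,0.78],[0,0,0,0,0,0,0.76],[0,0,0,0,0,-0.4,0.76],[0,0,0,0,0,-1,0.76],[0,0,0,0,0,-1,0.76],[0,0,0,0,0,-1,0.55],[0,0,0,-0.6,-0.8,-0.7,0.55]]'; python3 - <<'E'
from h import *
rel(464.6,164.9,115,0.095)
E
```

```text
clock: 23.9
eef_pos: [535.2, -343.0, 136.8]
tcp_rot: [3.138, -0.004, 0.113]
contact_force: [0.5, 0.1, 0.8]
opening: 0.444
grasp_force: 0.0
at [ 535.2 -343.   136.8] yaw 0.113; rz 0.0058  dx -0.884 dy -20.492 dz 0.871
```

```bash
python3 -m inch '[[0,0,0.0058,-0.4,-1,0,0.55],[0,0,0,-0.4,-1,0,0.55],[0,0,0,0,-1,0,0.55],[0,0,0,0,-1,0,0.55],[0,0,0,0,-1,0,0.55],[0,0,0,0,-1,0,0.55],[0,0,0,0,-1,0,0.55],[0,0,0,0,-1,0,0.55]]'|grep -E "pos|contact"; python3 -m inch '[[0,0,0,0,-1,0,0.55],[0,0,0,0,-1,0,0.55],[0,0,0,0,-1,0,0.55],[0,0,0,0,-1,0,0.55],[0,0,0,0,-1,0,0.55],[0,0,0,0,-1,0,0.55],[0,0,0,0,-1,0,0.55],[0,0,0,0,-1,0,0.55]]'|grep -E "pos|contact"; python3 -m inch '[[0,0,0,0,-1,0.2,0.55],[0,0,0,0,-1,0.2,0.55],[0,0,0,0,-0.5,0.2,0.55],[0,0,0,0,0,0,0.55],[0,0,0,0,0,0,0.55]]'|grep -E "pos|contact"; python3 - <<'E'
from h import *
from rig import r
import numpy as np
rel(464.6,164.9,25,0.095)
E
```

```text
eef_pos: [492.2, -142.1, 134.2]
contact_force: [-0.7, -0.3, -1.0]
eef_pos: [473.1, 56.8, 134.2]
contact_force: [1.1, -0.3, 0.3]
eef_pos: [467.2, 118.1, 119.0]
contact_force: [0.7, 0.1, -0.1]
at [467.2 118.1 119. ] yaw 0.097; rz 0.0007  dx 0.075 dy -1.871 dz 3.760
```

```bash
python3 -m inch '[[0,0,0,0.07,-0.9,0.2,0.55],[0,0,0,0,-0.97,0.3,0.55],[0,0,0,0,0,0.8,0.55],[0,0,0,0,0,0.8,0.55],[0,0,0,0,0,0.7,0.55],[0,0,0,0,0,0.5,0.55],[0,0,0,0,0,0.2,0.55],[0,0,0,0,0,0,0.55]]'|grep -E "pos|contact";  python3 - <<'E'
from h import *
rel(464.6,164.9,24.5,0.095)
E
```

```text
eef_pos: [464.6, 163.5, 31.0]
contact_force: [-0.4, 0.2, 0.3]
at [464.6 163.5  31. ] yaw 0.095; rz -0.0001  dx 0.006 dy -0.057 dz 0.260
```

```bash
python3 -m inch '[[0,0,0,0,-0.05,0.25,0.55],[0,0,0,0,0,0,0.7],[0,0,0,0,0,0,0.95],[0,0,0,0,0,0,0.95],[0,0,0,0,0,0,0.95],[0,0,0,0,0,0,0.95],[0,0,0,0,0,0,0.95]]' 40; python3 -m inch '[[0,0,0,0,0,-0.3,0.95],[0,0,0,-0.3,0,-1,0.95],[0,0,0,-0.7,0,-1,0.95],[0,0,0,-0.8,0,-1,0.95],[0,0,0,-0.8,0,-0.7,0.95],[0,0,-0.006,0,0.5,0,0.95],[0,0,0,0,0.8,0,0.95],[0,0,0,0,1,0,0.95]]'; python3 - <<'E'
from h import *
rel(*t2w(-20,120),120,TY)
E
```

```text
clock: 26.9
eef_pos: [465.3, 165.8, 26.1]
tcp_rot: [-3.141, -0.001, 0.096]
contact_force: [-1.4, -2.2, 7.3]
opening: 0.158
grasp_force: 41.0
clock: 27.57
eef_pos: [406.6, 102.6, 126.6]
tcp_rot: [-3.141, -0.002, 0.117]
contact_force: [0.9, -0.8, -0.3]
opening: 0.157
grasp_force: 40.2
at [406.6 102.6 126.6] yaw 0.117; rz 0.0008  dx 3.516 dy 10.165 dz 0.265
```

```bash
python3 -m inch '[[0,0,0.0008,-0.1,1,0,0.95],[0,0,0,0,1,0,0.95],[0,0,0,0,1,0,0.95],[0,0,0,0,1,0,0.95],[0,0,0,0,1,0,0.95],[0,0,0,0,1,0,0.95],[0,0,0,0.3,1,0,0.95],[0,0,0,0.4,1,0,0.95]]' |grep -E "pos|contact|grasp"; python3 -m inch '[[0,0,0,0.6,1,0,0.95],[0,0,0,0.6,0.6,0,0.95],[0,0,0,0.6,0.3,0,0.95],[0,0,0,0.6,0,0,0.95],[0,0,0,0.4,0,0,0.95],[0,0,0,0,0,0,0.95],[0,0,0,0,0,0,0.95]]' |grep -E "pos|contact|grasp"; python3 - <<'E'
from h import *
rel(*t2w(-20,120),48,TY)
E
```

```text
eef_pos: [443.3, -95.9, 126.0]
contact_force: [1.3, -0.2, -1.1]
grasp_force: 40.2
eef_pos: [518.4, -133.6, 125.5]
contact_force: [0.3, -0.5, -0.1]
grasp_force: 40.2
at [ 518.4 -133.6  125.5] yaw 0.113; rz -0.0004  dx 0.150 dy 0.267 dz 3.100
```

```bash
python3 -m inch '[[0,0,0,0.15,0.22,0.3,0.95],[0,0,0,0,0,0.8,0.95],[0,0,0,0,0,0.8,0.95],[0,0,0,0,0,0.7,0.95],[0,0,0,0,0,0.4,0.95],[0,0,0,0,0,0,0.95]]' |grep -E "pos|contact|grasp"; python3 -m inch '[[0,0,0,0,0,0.2,0.95],[0,0,0,0,0,0,0.95]]'|grep -E "pos|contact|grasp"; python3 - <<'E'
from h import *
rel(*t2w(-20,120),33,TY)
E
```

```text
eef_pos: [522.1, -139.8, 48.5]
contact_force: [1.1, -6.0, -5.5]
grasp_force: 45.8
eef_pos: [522.8, -139.7, 44.7]
contact_force: [1.0, -5.4, -5.7]
grasp_force: 45.8
at [ 522.8 -139.7   44.7] yaw 0.112; rz -0.0005  dx 0.002 dy 0.006 dz 0.469
```

```bash
python3 -m inch '[[0,0,0,0,0.14,0,0.95],[0,0,0,0,0,0.1,0.95],[0,0,0,0,0,0.1,0.95],[0,0,0,0,0,0,0.95]]' |grep -E "pos|contact|grasp"; python3 -m inch '[[0,0,0,0,0,0.1,0.95],[0,0,0,0,0,0.08,0.95],[0,0,0,0,0,0,0.95]]'|grep -E "pos|contact|grasp"; python3 - <<'E'
from h import *
rel(*t2w(-20,116),33,TY)
E
```

```text
eef_pos: [522.9, -142.4, 40.0]
contact_force: [0.2, 0.4, 0.7]
grasp_force: 41.5
eef_pos: [523.3, -142.4, 35.6]
contact_force: [-0.5, -1.1, -0.5]
grasp_force: 41.5
at [ 523.3 -142.4   35.6] yaw 0.112; rz -0.0006  dx -0.003 dy 0.056 dz 0.106
```

```bash
python3 -m inch '[[0,0,0,0,0,0.1,0.95],[0,0,0,0,0.06,0,0.78],[0,0,0,0,0,0,0.76],[0,0,0,0,0,-0.4,0.76],[0,0,0,0,0,-1,0.76],[0,0,0,0,0,-1,0.76],[0,0,0,0,0,-1,0.55],[0,0,0,-0.6,-0.5,-0.7,0.55]]'; python3 - <<'E'
from h import *
rel(464.5,259.5,115,0.1)
from rig import grab_frame
f=grab_frame("top"); np.savez("top6.npz",**f)
E
```

```text
clock: 30.73
eef_pos: [510.9, -134.8, 139.5]
tcp_rot: [3.139, -0.006, 0.111]
contact_force: [0.5, 0.2, 0.6]
opening: 0.448
grasp_force: 0.0
at [ 510.9 -134.8  139.5] yaw 0.111; rz 0.0036  dx -0.272 dy -15.880 dz 0.980
```

```bash
python3 -m inch '[[0,0,0.0036,-0.5,-1,0,0.55],[0,0,0,0,-1,0,0.55],[0,0,0,0,-1,0,0.55],[0,0,0,0,-1,0,0.55],[0,0,0,0,-1,0,0.55],[0,0,0,0,-1,0,0.55],[0,0,0,0,-1,0,0.55],[0,0,0,0,-1,0,0.55]]'|grep -E "pos|contact"; python3 -m inch '[[0,0,0,0,-1,0,0.55],[0,0,0,0,-1,0,0.55],[0,0,0,0,-1,0,0.55],[0,0,0,0,-1,0,0.55],[0,0,0,0,-1,0,0.55],[0,0,0,0,-1,0.3,0.55],[0,0,0,0.2,-0.8,0.3,0.55],[0,0,0,0,0,0.3,0.55]]'|grep -E "pos|contact"; python3 -m inch '[[0,0,0,0,0,0,0.55],[0,0,0,0,0,0,0.55]]'|grep -E "pos|contact"; python3 - <<'E'
from h import *
rel(464.5,259.5,25,0.1)
E
```

```text
eef_pos: [474.3, 65.3, 136.7]
contact_force: [-0.5, 0.3, 0.0]
eef_pos: [463.4, 237.2, 114.3]
contact_force: [0.7, -0.3, 0.6]
eef_pos: [461.9, 233.2, 113.4]
contact_force: [-0.4, 0.5, -0.4]
at [461.9 233.2 113.4] yaw 0.101; rz 0.0003  dx 0.210 dy -1.036 dz 3.537
```

```bash
python3 -m inch '[[0,0,0,0.2,-0.5,0.2,0.55],[0,0,0,0,-0.54,0.3,0.55],[0,0,0,0,0,0.8,0.55],[0,0,0,0,0,0.8,0.55],[0,0,0,0,0,0.7,0.55],[0,0,0,0,0,0.5,0.55],[0,0,0,0,0,0,0.55],[0,0,0,0,0,0,0.55]]'|grep -E "pos|contact";  python3 - <<'E'
from h import *
rel(464.5,259.5,24.5,0.1)
E
```

```text
eef_pos: [464.5, 260.3, 30.5]
contact_force: [0.0, -0.1, 1.6]
at [464.5 260.3  30.5] yaw 0.100; rz 0.0001  dx -0.004 dy 0.031 dz 0.239
```

```bash
python3 -m inch '[[0,0,0,0,0.03,0.25,0.55],[0,0,0,0,0,0,0.7],[0,0,0,0,0,0,0.95],[0,0,0,0,0,0,0.95],[0,0,0,0,0,0,0.95],[0,0,0,0,0,0,0.95],[0,0,0,0,0,0,0.95]]' 40; python3 -m inch '[[0,0,0,0,0,-0.3,0.95],[0,0,0,-0.3,0,-1,0.95],[0,0,0,-0.7,0,-1,0.95],[0,0,0,-0.8,0,-1,0.95],[0,0,0,-0.8,0,-0.7,0.95],[0,0,-0.0045,0,0.5,0,0.95],[0,0,0,0,0.8,0,0.95],[0,0,0,0,1,0,0.95]]'; python3 - <<'E'
from h import *
rel(*t2w(-55,-26.5),125,TY)
E
```

```text
clock: 33.53
eef_pos: [465.3, 259.7, 25.3]
tcp_rot: [-3.141, -0.001, 0.1]
contact_force: [0.2, -1.0, 6.9]
opening: 0.157
grasp_force: 41.2
clock: 34.2
eef_pos: [406.7, 196.1, 125.9]
tcp_rot: [-3.141, -0.002, 0.117]
contact_force: [-0.4, -0.3, -0.2]
opening: 0.157
grasp_force: 40.4
at [406.7 196.1 125.9] yaw 0.117; rz 0.0009  dx 1.688 dy 19.741 dz 0.034
```

```bash
python3 -m inch '[[0,0,0.0009,0,1,0,0.95],[0,0,0,0,1,0,0.95],[0,0,0,0,1,0,0.95],[0,0,0,0,1,0,0.95],[0,0,0,0,1,0,0.95],[0,0,0,0,1,0,0.95],[0,0,0,0,1,0,0.95],[0,0,0,0,1,0,0.95]]' |grep -E "pos|contact|grasp"; python3 -m inch '[[0,0,0,0,1,0,0.95],[0,0,0,0,1,0,0.95],[0,0,0,0,1,0,0.95],[0,0,0,0,1,0,0.95],[0,0,0,0,1,0,0.95],[0,0,0,0,1,0,0.95],[0,0,0,0,1,0,0.95],[0,0,0,0,1,0,0.95]]' |grep -E "pos|contact|grasp"; python3 -m inch '[[0,0,0,0.4,1,0,0.95],[0,0,0,0.5,0.8,0,0.95],[0,0,0,0.5,0,0,0.95],[0,0,0,0.3,0,0,0.95],[0,0,0,0,0,0,0.95],[0,0,0,0,0,0,0.95]]' |grep -E "pos|contact|grasp"; python3 - <<'E'
from h import *
rel(*t2w(-55,-26.5),48,TY)
E
```

```text
eef_pos: [428.9, -4.2, 125.2]
contact_force: [1.1, 1.4, -1.0]
grasp_force: 40.4
eef_pos: [451.2, -203.0, 125.2]
contact_force: [0.3, 0.2, 0.7]
grasp_force: 40.4
eef_pos: [498.3, -240.6, 124.6]
contact_force: [-0.4, -0.4, -0.3]
grasp_force: 40.4
at [ 498.3 -240.6  124.6] yaw 0.113; rz -0.0003  dx 0.036 dy 1.970 dz 3.065
```

```bash
python3 -m inch '[[0,0,0,0.03,0.9,0,0.95],[0,0,0,0,1.0,0,0.95],[0,0,0,0,0.07,0.4,0.95],[0,0,0,0,0,0.8,0.95],[0,0,0,0,0,0.8,0.95],[0,0,0,0,0,0.6,0.95],[0,0,0,0,0,0,0.95],[0,0,0,0,0,0,0.95]]' |grep -E "pos|contact|grasp"; python3 - <<'E'
from h import *
rel(*t2w(-55,-26.5),33,TY)
E
```

```text
eef_pos: [503.7, -289.3, 59.2]
contact_force: [1.0, 0.0, 0.2]
grasp_force: 40.4
at [ 503.7 -289.3   59.2] yaw 0.112; rz -0.0005  dx 0.040 dy 0.010 dz 1.047
```

```bash
python3 -m inch '[[0,0,0,0,0,0.3,0.95],[0,0,0,0,0,0.2,0.95],[0,0,0,0,0,0,0.95]]' |grep -E "pos|contact|grasp"; python3 -m inch '[[0,0,0,0,0,0.15,0.95],[0,0,0,0,0,0,0.95]]' |grep -E "pos|contact|grasp"; python3 -m inch '[[0,0,0,0,0,0.1,0.95],[0,0,0,0,0,0.1,0.95],[0,0,0,0,0,0,0.95]]' |grep -E "pos|contact|grasp"; python3 - <<'E'
from h import *
rel(*t2w(-55,-26.5),33,TY)
E
```

```text
eef_pos: [504.7, -290.2, 47.0]
contact_force: [0.1, 1.6, -0.9]
grasp_force: 40.4
eef_pos: [504.8, -290.4, 43.3]
contact_force: [-0.1, 0.2, 0.6]
grasp_force: 40.4
eef_pos: [504.7, -290.4, 38.2]
contact_force: [-0.0, 0.2, -0.5]
grasp_force: 40.4
at [ 504.7 -290.4   38.2] yaw 0.112; rz -0.0007  dx 0.007 dy -0.042 dz 0.206
```

```bash
python3 -m inch '[[0,0,0,0,0,0.2,0.95],[0,0,0,0,0,0.05,0.95],[0,0,0,0,0,0,0.78],[0,0,0,0,0,0,0.76],[0,0,0,0,0,-0.8,0.76],[0,0,0,0,0,-1,0.76],[0,0,0,0,0,-1,0.76],[0,0,0,-0.3,0,-1,0.55]]'; python3 - <<'E'
from h import *
rel(470.8,359.4,115,0.17)
E
```

```text
clock: 38.03
eef_pos: [498.2, -291.4, 128.2]
tcp_rot: [3.141, -0.001, 0.112]
contact_force: [-0.3, -0.5, 0.7]
opening: 0.367
grasp_force: 0.0
at [ 498.2 -291.4  128.2] yaw 0.112; rz -0.0184  dx 3.324 dy -25.843 dz 0.529
```

```bash
python3 -m inch '[[0,0,-0.0184,0,-1,0,0.55],[0,0,0,0,-1,0,0.55],[0,0,0,0,-1,0,0.55],[0,0,0,0,-1,0,0.55],[0,0,0,0,-1,0,0.55],[0,0,0,0,-1,0,0.55],[0,0,0,0,-1,0,0.55],[0,0,0,0,-1,0,0.55]]'|grep -E "pos|contact"; python3 -m inch '[[0,0,0,0,-1,0,0.55],[0,0,0,0,-1,0,0.55],[0,0,0,0,-1,0,0.55],[0,0,0,0,-1,0,0.55],[0,0,0,0,-1,0,0.55],[0,0,0,0,-1,0,0.55],[0,0,0,0,-1,0,0.55],[0,0,0,0,-1,0,0.55]]'|grep -E "pos|contact"; python3 -m inch '[[0,0,0,0,-1,0,0.55],[0,0,0,0,-1,0,0.55],[0,0,0,0.4,-1,0,0.55],[0,0,0,0.6,-1,0,0.55],[0,0,0,0.6,-1,0,0.55],[0,0,0,0.6,-1,0,0.55],[0,0,0,0.6,-1,0,0.55],[0,0,0,0.5,-0.6,0,0.55]]'|grep -E "pos|contact";python3 -m inch '[[0,0,0,0,0,0,0.55],[0,0,0,0,0,0,0.55]]'|grep -E "pos|contact"; python3 - <<'E'
from h import *
rel(470.8,359.4,25,0.17)
E
```

```text
eef_pos: [464.7, -92.9, 127.3]
contact_force: [1.0, 0.1, 0.9]
eef_pos: [431.0, 104.3, 127.4]
contact_force: [-0.4, -0.7, 0.4]
eef_pos: [481.2, 306.9, 127.4]
contact_force: [-0.2, 0.0, -0.0]
eef_pos: [480.6, 304.9, 127.0]
contact_force: [1.0, -1.3, 0.2]
at [480.6 304.9 127. ] yaw 0.171; rz 0.0003  dx -0.016 dy -2.214 dz 4.079
```

```bash
python3 -m inch '[[0,0,0,0,-1,0.2,0.55],[0,0,0,0,-1,0.3,0.55],[0,0,0,0,-0.2,0.8,0.55],[0,0,0,0,0,0.8,0.55],[0,0,0,0,0,0.8,0.55],[0,0,0,0,0,0.6,0.55],[0,0,0,0,0,0.3,0.55],[0,0,0,0,0,0,0.55]]'|grep -E "pos|contact";  python3 - <<'E'
from h import *
rel(470.8,359.4,24.5,0.17)
E
```

```text
eef_pos: [470.0, 356.8, 30.7]
contact_force: [0.1, -0.8, -0.4]
at [470.  356.8  30.7] yaw 0.169; rz -0.0003  dx 0.050 dy -0.096 dz 0.248
```

```bash
python3 -m inch '[[0,0,0,0.05,-0.1,0.25,0.55],[0,0,0,0,0,0,0.7],[0,0,0,0,0,0,0.95],[0,0,0,0,0,0,0.95],[0,0,0,0,0,0,0.95],[0,0,0,0,0,0,0.95],[0,0,0,0,0,0,0.95]]' 40; python3 -m inch '[[0,0,0,0,0,-0.3,0.95],[0,0,0,-0.3,0,-1,0.95],[0,0,0,-0.7,0.2,-1,0.95],[0,0,0,-0.8,0.4,-1,0.95],[0,0,0,-0.8,0.6,-0.7,0.95],[0,0,0,0,0.5,0,0.95],[0,0,0,0,0,0,0.95]]'; python3 - <<'E'
from rig import r
s=r.sense();print(s["qpos"])
E
```

```text
clock: 41.45
eef_pos: [472.5, 361.5, 26.8]
tcp_rot: [-3.141, -0.001, 0.17]
contact_force: [0.5, -0.9, 6.0]
opening: 0.157
grasp_force: 40.7
clock: 42.03
eef_pos: [414.8, 306.8, 127.2]
tcp_rot: [-3.142, -0.001, 0.17]
contact_force: [0.3, -0.2, -1.1]
opening: 0.159
grasp_force: 40.0
[ 6.34116876e-01  3.48729112e-01  1.97284874e+00 -5.42492115e-04
  8.19100775e-01  2.03555057e+00]
```

```bash
python3 -m inch '[[0,0,-0.0378,0,0,0,0.95],[0,0,-0.0378,0,0,0,0.95],[0,0,-0.0378,0,0,0,0.95],[0,0,-0.0378,0,0,0,0.95],[0,0,-0.0378,0,0,0,0.95],[0,0,-0.0378,0,0,0,0.95],[0,0,-0.0378,0,0,0,0.95],[0,0,-0.0378,0,0,0,0.95]]'|grep rot;python3 -m inch '[[0,0,-0.0378,0,0,0,0.95],[0,0,-0.0378,0,0,0,0.95],[0,0,-0.0378,0,0,0,0.95],[0,0,-0.0378,0,0,0,0.95],[0,0,-0.0378,0,0,0,0.95],[0,0,-0.0378,0,0,0,0.95],[0,0,-0.0378,0,0,0,0.95],[0,0,-0.0378,0,0,0,0.95]]'|grep rot;python3 -m inch '[[0,0,-0.0378,0,0,0,0.95],[0,0,-0.0378,0,0,0,0.95],[0,0,-0.0378,0,0,0,0.95],[0,0,-0.0378,0,0,0,0.95],[0,0,-0.0378,0,0,0,0.95],[0,0,-0.0378,0,0,0,0.95],[0,0,-0.0378,0,0,0,0.95],[0,0,-0.0378,0,0,0,0.95]]'|grep rot; python3 -m inch '[[0,0,-0.0378,0,0,0,0.95],[0,0,-0.0378,0,0,0,0.95],[0,0,0,0,0,0,0.95]]'; python3 - <<'E'
from h import *
rel(*t2w(20,46.5),125,TY-np.pi)
E
```

```text
tcp_rot: [-3.141, 0.0, 1.125]
tcp_rot: [-3.141, -0.0, 2.075]
tcp_rot: [-3.141, -0.0, 3.025]
clock: 44.28
eef_pos: [415.6, 308.6, 125.4]
tcp_rot: [-3.141, -0.0, -3.021]
contact_force: [0.3, -0.6, -0.9]
opening: 0.159
grasp_force: 39.9
at [415.6 308.6 125.4] yaw -3.021; rz 0.0021  dx -3.822 dy -21.249 dz 0.016
```

```bash
python3 -m inch '[[0,0,0.0021,0,-1,0,0.95],[0,0,0,0,-1,0,0.95],[0,0,0,0,-1,0,0.95],[0,0,0,0,-1,0,0.95],[0,0,0,0,-1,0,0.95],[0,0,0,0,-1,0,0.95],[0,0,0,0,-1,0,0.95],[0,0,0,0,-1,0,0.95]]' |grep -E "pos|contact|grasp"; python3 -m inch '[[0,0,0,0,-1,0,0.95],[0,0,0,0,-1,0,0.95],[0,0,0,0,-1,0,0.95],[0,0,0,0,-1,0,0.95],[0,0,0,0,-1,0,0.95],[0,0,0,0,-1,0,0.95],[0,0,0,0,-1,0,0.95],[0,0,0,-0.4,-1,0,0.95]]' |grep -E "pos|contact|grasp"; python3 -m inch '[[0,0,0,-0.7,-1,0,0.95],[0,0,0,-0.7,-1,0,0.95],[0,0,0,-0.7,-1,0,0.95],[0,0,0,-0.7,-1,0,0.95],[0,0,0,-0.6,-0.5,0,0.95],[0,0,0,0,0,0,0.95],[0,0,0,0,0,0,0.95]]' |grep -E "pos|contact|grasp"; python3 - <<'E'
from h import *
rel(*t2w(20,46.5),48,TY-np.pi)
E
```

```text
eef_pos: [437.5, 108.4, 125.8]
contact_force: [-0.3, -0.2, -0.8]
grasp_force: 40.0
eef_pos: [467.6, -89.5, 125.4]
contact_force: [0.2, 0.6, -1.1]
grasp_force: 40.0
eef_pos: [566.0, -191.4, 125.2]
contact_force: [0.5, 0.1, -1.2]
grasp_force: 39.9
at [ 566.  -191.4  125.2] yaw -3.037; rz -0.0030  dx -0.119 dy -0.695 dz 3.087
```

```bash
python3 -m inch '[[0,0,-0.003,-0.12,-0.5,0,0.95],[0,0,0,0,-0.18,0.3,0.95],[0,0,0,0,0,0.8,0.95],[0,0,0,0,0,0.8,0.95],[0,0,0,0,0,0.6,0.95],[0,0,0,0,0,0,0.95],[0,0,0,0,0,0,0.95]]' |grep -E "pos|contact|grasp"; python3 - <<'E'
from h import *
rel(*t2w(20,46.5),48,TY-np.pi)
E
```

```text
eef_pos: [569.2, -206.5, 62.5]
contact_force: [-0.2, 0.8, -0.1]
grasp_force: 39.9
at [ 569.2 -206.5   62.5] yaw -3.024; rz 0.0011  dx -0.062 dy -0.080 dz 0.581
```

```bash
python3 -m inch '[[0,0,0,0,-0.06,0.3,0.95],[0,0,0,0,0,0.25,0.95],[0,0,0,0,0,0,0.95]]' |grep -E "pos|contact|grasp"; python3 -m inch '[[0,0,0,0,0,0.15,0.95],[0,0,0,0,0,0,0.95]]' |grep -E "pos|contact|grasp"; python3 - <<'E'
from h import *
rel(*t2w(20,46.5),33,TY-np.pi)
from rig import grab_frame
import cv2
f=grab_frame("scene"); cv2.imwrite("pics/s7.png",cv2.resize(f["pixels"][110:250,340:480,::-1],None,fx=4,fy=4,interpolation=cv2.INTER_CUBIC))
E
```

```text
eef_pos: [570.3, -208.7, 49.2]
contact_force: [-0.8, -0.7, -0.2]
grasp_force: 39.9
eef_pos: [570.5, -208.8, 45.8]
contact_force: [0.7, -0.3, -0.7]
grasp_force: 39.9
at [ 570.5 -208.8   45.8] yaw -3.023; rz 0.0014  dx -0.021 dy 0.016 dz 0.511
```

View pics/s7.png

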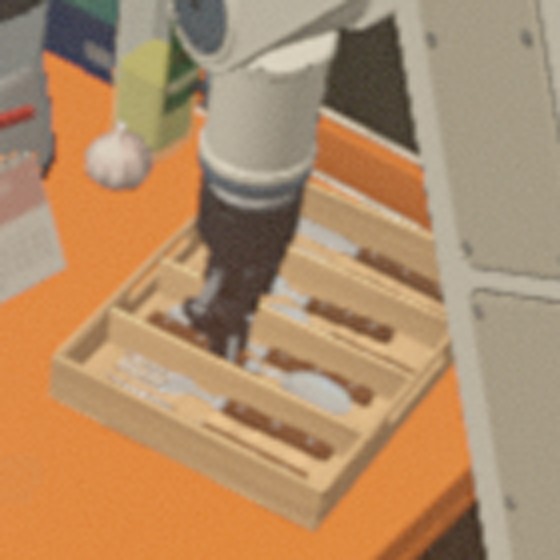

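```bash
python3 -m inch '[[0,0,0,0,0,0.15,0.95],[0,0,0,0,0,0,0.95]]' |grep -E "pos|contact|grasp"; python3 -m inch '[[0,0,0,0,0,0.15,0.95],[0,0,0,0,0,0,0.95]]' |grep -E "pos|contact|grasp"; python3 -m inch '[[0,0,0,0,0,0.12,0.95],[0,0,0,0,0,0,0.95]]' |grep -E "pos|contact|grasp"
```

```text
eef_pos: [570.5, -208.8, 41.9]
contact_force: [-0.4, 1.1, -0.3]
grasp_force: 39.9
eef_pos: [570.4, -208.7, 38.0]
contact_force: [0.3, 0.2, -0.1]
grasp_force: 39.9
eef_pos: [570.4, -208.7, 35.0]
contact_force: [-0.2, 0.4, 0.2]
grasp_force: 39.9
```

Release, raise, move clear to the right-rear of view and look.

```bash
python3 -m inch '[[0,0,0,0,0,0.06,0.95],[0,0,0,0,0,0,0.78],[0,0,0,0,0,0,0.76],[0,0,0,0,0,-0.6,0.76],[0,0,0,0,0,-1,0.76],[0,0,0,0,0,-1,0.76],[0,0,0,0,0,-1,0.76],[0,0,0,0.8,0.5,-0.7,0.76]]'; python3 -m inch '[[0,0,0,0.8,1,0,0.76],[0,0,0,0.8,1,0,0.76],[0,0,0,0.8,1,0,0.76],[0,0,0,0.8,1,0,0.76],[0,0,0,0.8,1,0,0.76],[0,0,0,0,1,0,0.76],[0,0,0,0,1,0,0.76],[0,0,0,0,0,0,0.76]]'|grep -E "pos"; python3 - <<'E'
from rig import grab_frame
import cv2,numpy as np
f=grab_frame("top"); np.savez("top8.npz",**f); cv2.imwrite("pics/t8.png",cv2.resize(f["pixels"][200:330,380:525,::-1],None,fx=4.5,fy=4.5,interpolation=cv2.INTER_CUBIC))
g=np.load("top0.npz")["pixels"].astype(int); d=abs(g-f["pixels"]).max(-1)>40
print("diff candle/glasses", d[180:225,160:205].sum(), d[205:285,95:175].sum())
E
```

```text
clock: 48.42
eef_pos: [553.3, -200.5, 144.4]
tcp_rot: [-3.138, 0.006, -3.023]
contact_force: [0.1, -1.0, 0.9]
opening: 0.24
grasp_force: 0.0
eef_pos: [428.2, -34.1, 141.7]
diff candle/glasses 0 0
```

View pics/t8.png

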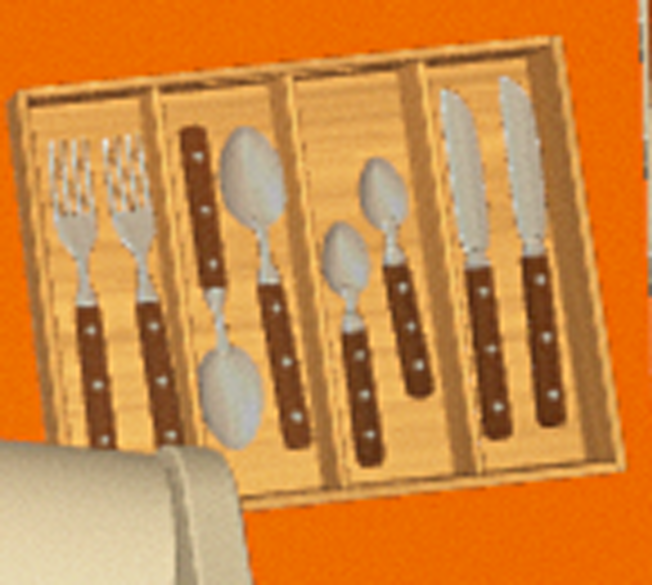

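```bash
python3 - <<'E'
from h import *
from rig import r
f=dict(np.load("top8.npz")); z=f["z_map"]; F,cx,cy,T=cam(f)
def Z(u,v):
    u=380+u/4.5; v=200+v/4.5; u,v=int(u),int(v); d=float(np.median(z[v-1:v+2,u-1:u+2])); return (T[:3,:3]@[(u-cx)/F*d,(v-cy)/F*d,d]+T[:3,3])[2]
print([round(Z(*p),1) for p in((92,340),(98,400),(194,150),(208,260),(232,390),(357,350),(368,440),(482,300),(495,410),(540,290),(548,400),(465,150))])
print(r.sign_off())
E
```

```text
[np.float64(15.7), np.float64(15.4), np.float64(15.0), np.float64(16.2), np.float64(6.7), np.float64(15.0), np.float64(16.0), np.float64(17.2), np.float64(16.8), np.float64(16.9), np.float64(14.6), np.float64(11.0)]
the job is handed in; nothing more can be done
None
```

The fork, knife, tablespoon and teaspoon are each lying flat in their own bay beside the matching piece, and the job is handed in. I slid the tray's own pieces sideways within their bays to make room. The tablespoon lies handle-away so the two bowls fit. The candle and glasses show no change between the first and last pictures.

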